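# Post a used gel cassette through the slot of the discard bin

## Robot

A 6-joint arm with a two-finger parallel gripper is mounted at the origin on the work surface. World frame = base frame: x ahead of the robot, y to its left, z up, the work surface at z = 0. Lengths are in m, angles in degrees, forces in N, time in s.
With the tool pointing down it reaches from about 0.35 to 0.875 m from the base axis. Payload 4.2 kg.
Tool frame: the origin (TCP) lies on the centre line of the jaws, within the pads' length; the fingertips stand 25 mm ahead of it and the grasp point (between the pads) lies 6 mm ahead of it; z points along the fingers, y is the line along which they close (so a half turn about z gives the same grasp; the last joint's range is limited). The gripper opens to 87 mm and grips with 3 to 60 N. Pads are 19 mm wide; open, the fingers measure 117 mm over their backs; the gripper's body (75 mm by 190 mm) begins 51 mm behind the grasp point.
Start: joints at [80.363, 22.042, 0.453, 0, -68.411, -14.817], TCP at [0.259, 0.569, 0.227] pointing down, gripper open.
Joint ranges: [-179.83, 179.83], [-69.29, 118.12], [-61.27, 80.66], [-181.25, 117.63], [-171.15, -9.14], [-177.46, 177.46]. Speed limits (degrees/s): [159.86, 159.86, 180, 180, 180, 180].

## Interface

Orientations are given as a 3x3 rotation matrix whose columns are the frame's x, y, z axes.
In Python, from station import r gives the robot as it stands.
- The arm moves only by the tool move_arm, never from a script. Its argument "series" is a list of rows, each an object with "grip": the opening, from 0 (shut) to 1 (fully open); "xyz": the shift along the tool's x, y, z in mm, a list of three; "angular": the turn, a rotation vector about the tool's x, y, z in rad, a list of three. A call has 1 to 10 rows; each row is the pose to reach, as a shift and turn from the pose commanded when the call began, along the tool's axes at that moment; what a row does not reach only later rows make up. A row lasts 1/10 s, in which the tool goes at most 50 mm and 8.59 degrees, less where a joint would pass 70% of its speed; a pose out of reach is approached as far as the arm can. A call with a gripper value outside its range is refused whole. The fingers move at their own pace and stop on an object; the grip force is fixed at half the most. Time passes only in rows, so rows that repeat a pose let the fingers close. It gives the time, the measured TCP pose, the force, the opening and the grip force at its end, in the units of the state.
- r.sense(): the state, without advancing time (a new reading comes with each control period).
- r.capture(name): name is "scene" or "top" or "wrist"; returns a dict with "img" (384x512x3 uint8, red, green, blue), "camera_matrix" (3x3 intrinsics, pixels), "rvec" (rotation vector, rad) and "tvec" (3), from world to camera coordinates, as OpenCV has them; the wrist camera has in their place "hand_eye" (4x4, takes a point from camera to tool coordinates, whose origin is the TCP and whose axes are the flange's). Camera axes: x right, y down, z forward; pixel columns grow to the right and rows downward; lengths in m; the calibration is good to about 2 mm. A picture is of the moment at which its call begins: read the wrist's pose just before it. There is no depth.
- r.finish_job(): hands the job in; it is judged then, once.
The state is a dict: "time_s": time; "joints": joint angles; "joint_velocities": joint speeds; "effort": joint torques, N m; "tcp_pos": TCP position; "ee_rot": TCP orientation; "wrist_force": force on the tool from outside, world axes, zero at the start; "moment": the same for the moment, N m; "gripper_width": opening from 0.0 (shut) to 1.0 (fully open); "gripper_force": force on a finger pad.
Only numpy, scipy, OpenCV 4.12 (cv2) and the standard library are available. Lean on these libraries where they do the work, as an engineer would, in place of code of your own. Each camera call takes 0.05 s, during which the arm holds its last target. There are 200 camera calls.

## Task

Lift the used gel cassette out of its rack and post it foot first through the slot in the steel plate on top of the white discard bin, pushing it past the spring flap until it has dropped completely inside. The slotted plate floats sideways on the lid, so feel for the slot gently: the cassette must never press on the bin with more than 25 N. Do not disturb the bottle, tip box or beaker.

Things in the scene. Friction and masses are not known exactly. Their poses are not given: they have to be found in the camera images.
- cassette_center (a point): Centre of the used gel cassette: a flat grey plastic plate, about 80 g, upright in the middle slot of the rack; 80 mm tall, z up, thickness along x, width along y. From below: foot 4 mm high, 8 thick, 80 wide; body 46 high, 10 thick, 84 wide; centred grip tab 30 high, 10 thick, 40 wide. The point is 40 mm above its underside, 10 mm below the body's shoulders.
- tab_top (a point): Middle of the top edge of the cassette's grip tab, 40 mm above the cassette's centre, same axes. Grip the tab across its 10 mm thickness; later, push on this edge with shut fingers.
- rack: White plastic rack fixed to the bench, 75 x 108 mm, 32 mm high, with three parallel slots, each 13 mm (x) by 88 mm (y), their floor 8 mm above the bench. Origin on the bench under its centre, z up. The cassette stands in the middle slot and lifts straight out.
- bin: White discard bin fixed to the bench, 130 mm (its x) by 136 mm (its y), closed on top by a lid that carries a floating steel plate with a slot (see bin_top), 150 mm high with it. The plate rests on springs: pressed down it gives about 1 mm per 4 N, up to 8 mm. Inner floor 5 mm above the bench. Origin on the bench under the bin's centre, z up.
- bin_top (a point): Centre of the bin's top, 150 mm up, level with the top of the steel plate (78 x 110 mm, flat). Its slot, 13 mm (bin x) by 88 mm (bin y), square-edged, runs along bin y. The plate floats along bin x: the slot's centre is anywhere up to 12 mm either side of this point (y 0), not measured: look, or feel with the foot. Shifting the plate takes 14 N; a light drag does not.
- flap_level (a point): 11 mm below the bin's top: level of two spring flap leaves under the slot's ends, hinged on its +x side, swinging down to 23 mm below the top. They press on the cassette's body, not its tab. Opening them takes about 6 to 11 N, sliding on 2 to 6 N; let go half-way, the cassette stays standing in the slot. It drops free once its tab's top edge is within 7 mm of the plate's face; shut fingers can push it that far.
- bottle: Amber bottle, 60 mm across, 125 mm high, loose bystander. Origin at the centre of its underside.
- tipbox: Grey tip box, 87 x 122 x 65 mm, loose bystander. Origin at the centre of its underside.
- beaker: White ceramic beaker, 70 mm across, 85 mm high, loose bystander. Origin at the centre of its underside.
Not all that is in view belongs to the job. Of the things that look like the bin, take the one that is farthest to the robot's right at the start. Of the things that look like the rack, the larger one is meant.

How it is judged:
By the outcome, as a careful person would: the job done as asked, in the order asked, and still so for the second after the job is handed in, with the robot touching nothing.
It also fails if it takes over 64 s, if anything falls off the work surface, if the arm or the gripper's body presses on something with over 40 N, if the wrist force passes 120 N, or if a joint passes its speed limit or range.

## Working session

There is one attempt and no reset: what is moved stays moved. The work goes in short steps, Python scripts to look and compute and a tool call to move; the robot and the scene stay as the last step left them, time stands still between calls to the robot, and variables do not carry over. Pictures are saved under pics/ and viewed, at most 10 in all, crops included, and the job is handed in when it is done.

Besides the shell and the picture viewer there is one more tool, called after ">>>" as name([rows], argument=value, ...), one row to a line, values as JSON. move_arm: Moves the arm, as the interface text tells. Its arguments: {"type":"object","properties":{"series":{"type":"array"}},"required":["series"]}

```bash
mkdir -p pics; ls
python3 - <<'E'
from station import r
import cv2,pickle,numpy as np
s=r.sense();print(s)
d={}
for n in("scene","top","wrist"):
    d[n]=r.capture(n);print(n,{k:np.round(v,4).tolist() for k,v in d[n].items() if k!='img'})
    cv2.imwrite(f"pics/{n}0.png",d[n]['img'][:,:,::-1])
pickle.dump((s,d),open("d0.pkl","wb"))
a=np.hstack([d['scene']['img'],d['top']['img']])[:,:,::-1]
cv2.imwrite("pics/a0.png",np.vstack([d['scene']['img'],d['top']['img']])[:,:,::-1][:, :])
E
```

```text
pics
{'time_s': 0.0, 'joints': array([ 8.03622517e+01,  2.20913579e+01,  3.78379556e-01, -3.13503284e-02,
       -6.84126152e+01, -1.48159085e+01]), 'joint_velocities': array([ 0.05668715, -0.06346339,  0.06724847,  0.02580706,  0.02985176,
       -0.08011951]), 'effort': array([-6.28467242e-04, -3.90665352e+01,  1.87407446e+01,  4.22017962e+00,
        1.09317707e-02, -1.83534021e-04]), 'tcp_pos': array([0.25845184, 0.56838194, 0.22623765]), 'ee_rot': array([[ 9.10212840e-01, -4.14139869e-01, -8.68581424e-04],
       [-4.14140774e-01, -9.10210476e-01, -2.07585059e-03],
       [ 6.91005819e-05,  2.24918085e-03, -9.99997468e-01]]), 'wrist_force': array([ 0.10467829, -0.6436273 , -0.04279852]), 'moment': array([-0.02031296, -0.01190591, -0.00635205]), 'gripper_force': 0.0, 'gripper_width': 0.9988908617869736}
scene {'camera_matrix': [[432.364, 0.0, 256.0946], [0.0, 432.364, 195.4775], [0.0, 0.0, 1.0]], 'rvec': [2.2619, 1.7614, -0.3044], 'tvec': [-0.1384, -0.4921, 1.7324]}
top {'camera_matrix': [[394.5459, 0.0, 261.8117], [0.0, 394.5459, 199.1724], [0.0, 0.0, 1.0]], 'rvec': [2.2004, -2.0101, 0.2207], 'tvec': [-0.0609, 0.5909, 1.0091]}
wrist {'camera_matrix': [[318.8174, 0.0, 256.3092], [0.0, 318.8174, 193.1535], [0.0, 0.0, 1.0]], 'hand_eye': [[0.0001, -0.9698, -0.2438, 0.0664], [1.0, -0.0002, 0.0014, -0.0003], [-0.0014, -0.2438, 0.9698, -0.1581], [0.0, 0.0, 0.0, 1.0]]}
```

View pics/scene0.png

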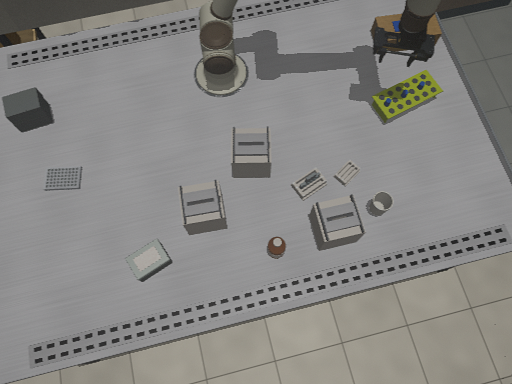

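View pics/top0.png

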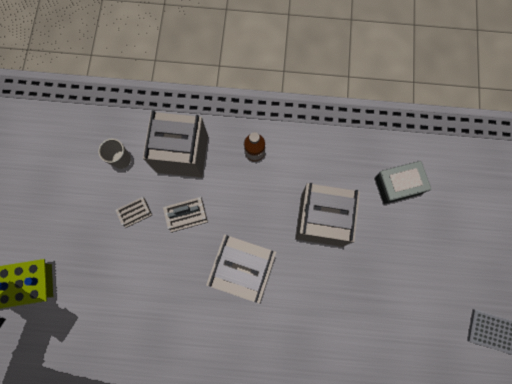

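Scene picture: bins at (252,150), (202,207) and (340,222). Rack with the cassette at (310,183), small rack at (347,173). 
Top picture: bins at (175,138), (330,213) and (240,268). The robot's right is image right, so the one I want is (330,213). Large rack with the cassette at (185,213), small rack at (133,211), bottle (255,145), beaker (113,152), tip box (404,182).

```bash
cat > h.py <<'E'
import numpy as np,cv2,pickle
def cam(c):
    R=cv2.Rodrigues(np.array(c['rvec'],float))[0];t=np.array(c['tvec'],float).ravel()
    return R,t
def ray(c,uv,z,pose=None):
    K=np.array(c['camera_matrix'])
    d=np.linalg.inv(K)@np.array([uv[0],uv[1],1.])
    if 'hand_eye' in c:
        p,R=pose;H=np.array(c['hand_eye']);d=R@H[:3,:3]@d;o=R@H[:3,3]+p
    else:
        R,t=cam(c);d=R.T@d;o=-R.T@t
    return o+d*(z-o[2])/d[2]
def proj(c,P,pose=None):
    K=np.array(c['camera_matrix'])
    if 'hand_eye' in c:
        p,R=pose;H=np.array(c['hand_eye']);q=H[:3,:3].T@(R.T@(np.array(P)-p)-H[:3,3])
    else:
        R,t=cam(c);q=R@np.array(P)+t
    q=K@q;return q[:2]/q[2]
E
python3 - <<'E'
from h import *
s,d=pickle.load(open('d0.pkl','rb'))
t,sc=d['top'],d['scene']
for n,u in(('A',(175,138)),('B',(330,213)),('C',(240,268))):print(n,ray(t,u,.15).round(3))
for n,u in(('A',(340,215)),('B',(200,202)),('C',(252,143))):print(n,ray(sc,u,.15).round(3))
print('rack',ray(t,(185,213),.09).round(3),ray(sc,(310,180),.09).round(3))
def crop(c,u,v,w=44,k=6):
    i=c['img'][v-w:v+w,u-w:u+w,::-1];return cv2.resize(i,None,fx=k,fy=k,interpolation=cv2.INTER_CUBIC)
a=np.hstack([crop(t,185,213,33,8),crop(t,330,213,33,8)])[:, :]
a=cv2.resize(a,(800,400));
b=np.hstack([crop(sc,310,183,33,8),crop(sc,202,207,33,8)]);b=cv2.resize(b,(400,200))
cv2.imwrite('pics/c1.png',np.vstack([a,np.pad(b,((0,0),(0,400),(0,0)))]))
E
```

```text
A [0.715 0.229 0.15 ]
B [ 0.556 -0.18   0.15 ]
C [0.402 0.029 0.15 ]
A [0.72  0.239 0.15 ]
B [ 0.567 -0.186  0.15 ]
C [0.404 0.028 0.15 ]
rack [0.533 0.19  0.09 ] [0.561 0.193 0.09 ]
```

View pics/c1.png

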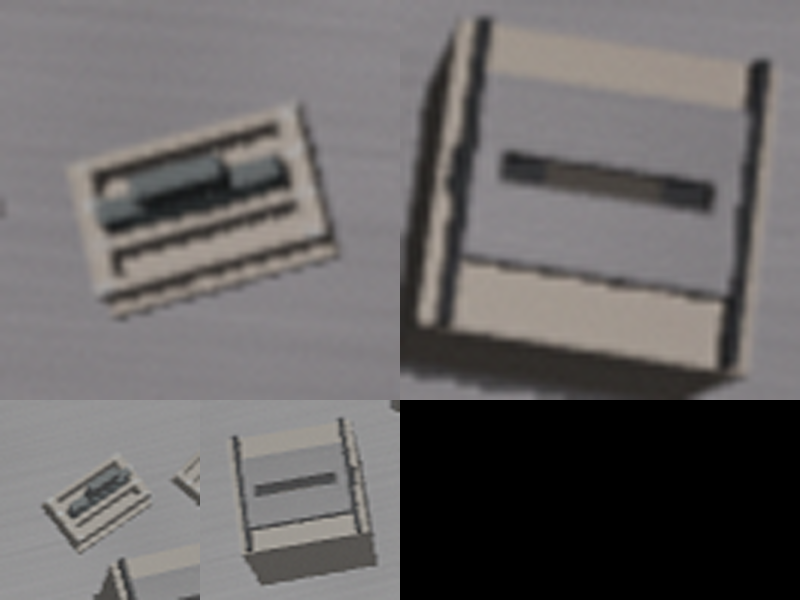

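The crop confirms the choices: the rack (crop left) holds the cassette in its middle slot, with the tab at about px (181,209) of the top picture. The bin on the right has its slot centre at about px (331.3,210) and its plate between two dark rails.

```bash
cat >> h.py <<'E'
def plan(s,goal,w,pos=None,R0=None):
    """shift in tool axes (mm) and rotvec for TCP->goal, tool x along w (unit horiz), tool down"""
    from scipy.spatial.transform import Rotation as Ro
    R=s['ee_rot'] if R0 is None else R0; p=s['tcp_pos'] if pos is None else pos
    w=np.append(np.array(w)[:2],0);w/=np.linalg.norm(w)
    z=np.array([0,0,-1.]);G=np.c_[w,np.cross(z,w),z]
    return (R.T@(np.array(goal)-p)*1000).round(1),Ro.from_matrix(R.T@G).as_rotvec().round(4)
E
python3 - <<'E'
from h import *
s,d=pickle.load(open('d0.pkl','rb'))
t,sc=d['top'],d['scene'];k=400/66
T=lambda u,v:(152+u/k,180+v/k); B=lambda u,v:(297+(u-400)/k,180+v/k)
# tab top rectangle
e=[ray(t,T(*q),.088) for q in((135,183),(215,160))];print('tab top edge ends?',np.round(e,4))
e2=[ray(t,T(*q),.032) for q in((70,163),(300,100),(100,297),(337,255))];print('rack corners',np.round(e2,4))
c=np.mean(e2,0);w=e2[1]-e2[0];print('c',c,np.linalg.norm(w),np.degrees(np.arctan2(w[1],w[0])))
f=[ray(t,B(*q),.15) for q in((503,165),(713,197))];wb=f[1]-f[0]
print('slot',np.mean(f,0),np.linalg.norm(wb),np.degrees(np.arctan2(wb[1],wb[0])))
for ww in(w,):print(plan(s,[c[0],c[1],.21],ww))
cc=c
print(proj(t,s['tcp_pos']))
E
```

```text
tab top edge ends? [[0.5381 0.2193 0.088 ]
 [0.5513 0.1861 0.088 ]]
rack corners [[0.5539 0.2635 0.032 ]
 [0.593  0.162  0.032 ]
 [0.4938 0.2412 0.032 ]
 [0.5226 0.1364 0.032 ]]
c [0.54081454 0.2007844  0.032     ] 0.10873013644087647 -68.96726681639564
slot [ 0.56386381 -0.18261603  0.15      ] 0.08656866969320075 -93.65111303243796
(array([409.2, 217.6,  16.8]), array([ 0.0021, -0.0009,  0.7767]))
[-17.83723522 311.05179641]
```

>>> move_arm([
  {"grip":1,"xyz":[30,16,0],"angular":[0,0,0.06]},
  {"grip":1,"xyz":[75,40,0],"angular":[0,0,0.15]},
  {"grip":1,"xyz":[120,64,0],"angular":[0,0,0.25]},
  {"grip":1,"xyz":[165,88,0],"angular":[0,0,0.35]},
  {"grip":1,"xyz":[210,112,0],"angular":[0,0,0.45]},
  {"grip":1,"xyz":[255,136,0],"angular":[0,0,0.55]},
  {"grip":1,"xyz":[300,160,0],"angular":[0,0,0.65]},
  {"grip":1,"xyz":[345,184,0],"angular":[0,0,0.74]},
  {"grip":1,"xyz":[385,205,0],"angular":[0,0,0.79]},
  {"grip":1,"xyz":[409,218,0],"angular":[0,0,0.79]},
])

```text
time_s: 1.15
tcp_pos: [0.542, 0.1983, 0.227]
ee_rot: [[0.343, -0.939, -0.001], [-0.939, -0.343, -0.001], [0.0, 0.001, -1.0]]
wrist_force: [-0.2, 0.5, 0.1]
gripper_width: 0.996
gripper_force: 0.0
```

>>> move_arm([
  {"grip":1,"xyz":[0,0,0],"angular":[0,0,0]},
  {"grip":1,"xyz":[0,0,0],"angular":[0,0,0]},
  {"grip":1,"xyz":[0,0,0],"angular":[0,0,0]},
])

```text
time_s: 1.45
tcp_pos: [0.5402, 0.2018, 0.2272]
ee_rot: [[0.347, -0.938, -0.0], [-0.938, -0.347, 0.0], [-0.0, 0.0, -1.0]]
wrist_force: [1.2, 0.0, -0.8]
gripper_width: 1.001
gripper_force: 0.0
```

Run:
```python
from station import r
from h import *
s=r.sense();c=r.capture('wrist');pickle.dump((s,c),open('w1.pkl','wb'))
print(s['time_s'],s['joints'].round(1),s['tcp_pos'],s['wrist_force'])
cv2.imwrite('pics/w1.png',cv2.resize(c['img'][:,:,::-1],(800,600),interpolation=cv2.INTER_CUBIC))
```

```text
1.45 [ 36.6  17.4  -6.5  -0.  -66.1 -16.2] [0.54021258 0.20181643 0.22718754] [ 1.2303558   0.01871712 -0.80100289]
```

View pics/w1.png

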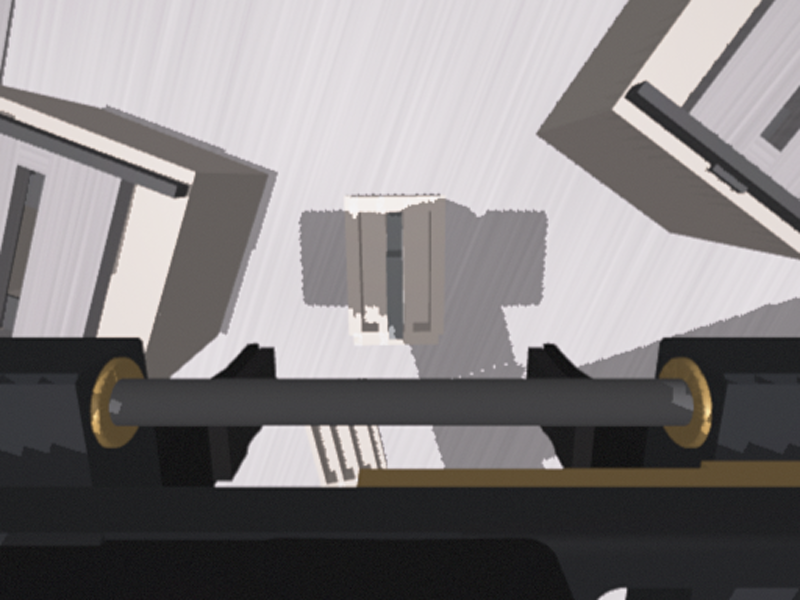

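Wrist picture: large rack at about (395,270) of 800x600, nearly aligned with the tool. The cassette is the blue-grey strip at columns 387-403, rows 212-340. Measuring it by colour next.

Run:
```python
from h import *
s,c=pickle.load(open('w1.pkl','rb'));P=(s['tcp_pos'],s['ee_rot'])
im=c['img'].astype(int);roi=im[120:222,215:290]
m=((roi[...,2]-roi[...,0])>3).astype(np.uint8)
for v in range(124,222,4):
    x=np.where(m[v-120])[0]+215
    print(v,x.min() if len(x) else None,x.max() if len(x) else None,len(x))
cv2.imwrite('pics/w1c.png',cv2.resize(c['img'][120:222,200:306,::-1],None,fx=5.5,fy=5.5,interpolation=cv2.INTER_NEAREST))
```

```text
124 None None 0
128 None None 0
132 None None 0
136 None None 0
140 248 255 8
144 248 256 9
148 248 255 7
152 249 251 2
156 248 256 9
160 250 256 4
164 248 254 4
168 249 256 3
172 252 256 4
176 249 256 8
180 248 256 9
184 249 256 7
188 248 256 9
192 249 251 3
196 248 256 8
200 248 256 9
204 249 256 8
208 249 256 8
212 249 256 7
216 None None 0
220 None None 0
```

View pics/w1c.png

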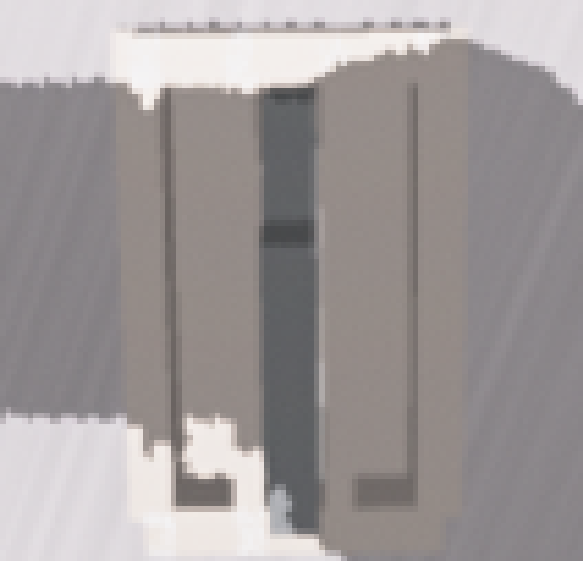

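Crop: the cassette strip is at columns 248-257 of the original. Its body's +x end is at row 135.5, the tab wall at rows 159.6-164.5 and the body's -x end at about row 217.

Run:
```python
from h import *
s,c=pickle.load(open('w1.pkl','rb'));p,R=s['tcp_pos'],s['ee_rot'];P=(p,R)
f=lambda u,v,z:print((R.T@(ray(c,(u,v),z,P)-p)*1000).round(1),(u,v,z))
f(252.3,135.5,.058);f(252.4,159.8,.058);f(252.4,164.6,.088);f(253,217,.058)
im=c['img'].astype(float)
# sub-pixel dark-strip edges on rows: tab 170-200, body 138-156
for a,b in((138,157),(167,190),(192,206)):
    L=[];Rr=[]
    for v in range(a,b):
        g=im[v,:,0]
        dl=np.diff(g[243:253]);dr=np.diff(g[252:262])
        L.append(243.5+np.argmin(dl)+.5);Rr.append(252.5+np.argmax(dr)+.5)
    print(a,b,np.median(L),np.mean(L),np.median(Rr),np.mean(Rr))
```

```text
[ 44.4  -4.1 169.2] (252.3, 135.5, 0.058)
[ 19.7  -4.1 169.2] (252.4, 159.8, 0.058)
[ 19.4  -3.7 139.2] (252.4, 164.6, 0.088)
[-42.3  -3.6 169.2] (253, 217, 0.058)
138 157 247.0 247.3684210526316 257.0 257.1578947368421
167 190 247.0 247.08695652173913 258.0 258.0
192 206 248.0 248.0 258.0 258.0
```

Run:
```python
from h import *
s,c=pickle.load(open('w1.pkl','rb'));p,R=s['tcp_pos'],s['ee_rot'];P=(p,R)
for u,v in((125,109),(94,222),(344,85),(392,70),(512,163)):
  print((u,v),(R.T@(ray(c,(u,v),.15,P)-p)*1000).round(1))
```

```text
(125, 109) [ 69.1 -93.8  77.1]
(94, 222) [ -15.8 -126.3   77.1]
(344, 85) [85.4 61.4 77.2]
(392, 70) [95.3 94.  77.2]
(512, 163) [ 30.3 190.1  77.3]
```

>>> move_arm([
  {"grip":1,"xyz":[0,-4,20],"angular":[0,0,0]},
  {"grip":1,"xyz":[0,-4,45],"angular":[0,0,0]},
  {"grip":1,"xyz":[0,-4,70],"angular":[0,0,0]},
  {"grip":1,"xyz":[0,-4,90],"angular":[0,0,0]},
  {"grip":1,"xyz":[0,-4,105],"angular":[0,0,0]},
  {"grip":1,"xyz":[0,-4,115],"angular":[0,0,0]},
  {"grip":1,"xyz":[0,-4,125],"angular":[0,0,0]},
  {"grip":1,"xyz":[0,-4,131],"angular":[0,0,0]},
  {"grip":1,"xyz":[0,-4,134],"angular":[0,0,0]},
  {"grip":1,"xyz":[0,-4,134],"angular":[0,0,0]},
])

```text
time_s: 2.5
tcp_pos: [0.5445, 0.2026, 0.0933]
ee_rot: [[0.347, -0.938, -0.0], [-0.938, -0.347, -0.0], [0.0, 0.0, -1.0]]
wrist_force: [-0.4, 0.3, -0.4]
gripper_width: 1.002
gripper_force: 0.0
```

>>> move_arm([
  {"grip":0,"xyz":[0,0,0],"angular":[0,0,0]},
  {"grip":0,"xyz":[0,0,0],"angular":[0,0,0]},
  {"grip":0,"xyz":[0,0,0],"angular":[0,0,0]},
  {"grip":0,"xyz":[0,0,0],"angular":[0,0,0]},
  {"grip":0,"xyz":[0,0,0],"angular":[0,0,0]},
  {"grip":0,"xyz":[0,0,0],"angular":[0,0,0]},
  {"grip":0,"xyz":[0,0,0],"angular":[0,0,0]},
  {"grip":0,"xyz":[0,0,0],"angular":[0,0,0]},
])

```text
time_s: 3.3
tcp_pos: [0.5445, 0.2026, 0.0934]
ee_rot: [[0.347, -0.938, 0.0], [-0.938, -0.347, 0.0], [0.0, -0.0, -1.0]]
wrist_force: [-0.3, -0.4, 0.5]
gripper_width: 0.355
gripper_force: 0.0
```

>>> move_arm([
  {"grip":0,"xyz":[0,0,0],"angular":[0,0,0]},
  {"grip":0,"xyz":[0,0,0],"angular":[0,0,0]},
  {"grip":0,"xyz":[0,0,0],"angular":[0,0,0]},
  {"grip":0,"xyz":[0,0,0],"angular":[0,0,0]},
  {"grip":0,"xyz":[0,0,0],"angular":[0,0,0]},
  {"grip":0,"xyz":[0,0,0],"angular":[0,0,0]},
  {"grip":0,"xyz":[0,0,0],"angular":[0,0,0]},
])

```text
time_s: 4.0
tcp_pos: [0.5445, 0.2025, 0.0933]
ee_rot: [[0.347, -0.938, -0.0], [-0.938, -0.347, -0.0], [0.0, 0.0, -1.0]]
wrist_force: [0.2, -0.7, 0.3]
gripper_width: 0.002
gripper_force: 0.0
```

Nothing was gripped, so I look again.

Run:
```python
from station import r
from h import *
s=r.sense();c=r.capture('wrist');t=r.capture('top');sc=r.capture('scene');pickle.dump((s,c,t,sc),open('w2.pkl','wb'))
print(s['time_s'],s['joints'].round(1),s['tcp_pos'],s['gripper_width'],s['gripper_force'])
a=cv2.resize(c['img'][:,:,::-1],(512,384))
q=[]
for cc in(t,sc):
    u,v=proj(cc,[.5445,.2025,.06]).astype(int);print(u,v)
    q.append(cv2.resize(cc['img'][v-45:v+45,u-45:u+45,::-1],(280,280),interpolation=cv2.INTER_CUBIC))
cv2.imwrite('pics/w2.png',np.hstack([np.pad(a,((0,176),(0,0),(0,0))),np.vstack(q)]))
```

```text
4.0 [ 36.4  25.2 -15.8  -0.  -49.  -16.1] [0.54450327 0.20253639 0.09333562] 0.002153562685984205 0.0
182 210
310 178
```

View pics/w2.png

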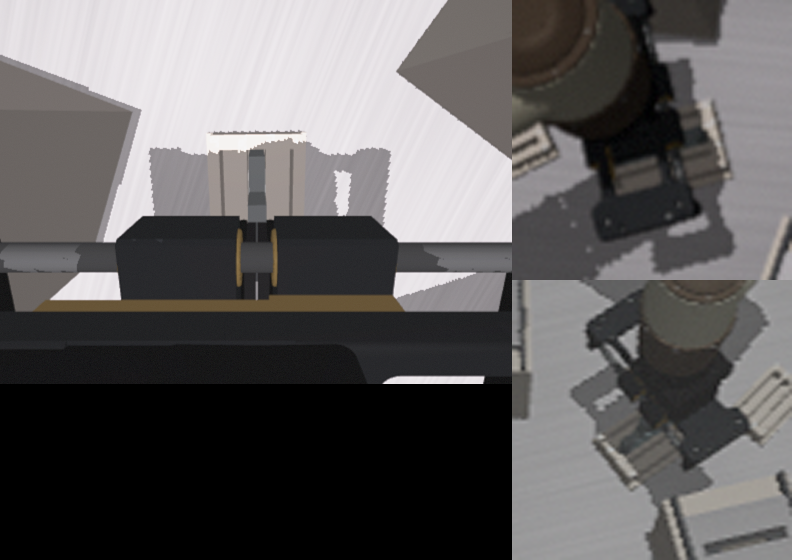

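Run:
```python
from h import *
s,c,t,sc=pickle.load(open('w2.pkl','rb'));p,R=s['tcp_pos'],s['ee_rot'];P=(p,R)
for z in(-40,0,6,25):print('tool z',z,proj(c,p+R@[0,0,z/1e3],P).round(1),proj(c,p+R@[9.5e-3,0,z/1e3],P).round(1))
f=lambda u,v,z:print((R.T@(ray(c,(u,v),z,P)-p)*1000).round(1),(u,v,z))
f(256,150,.058);f(257,192,.058);f(257,205,.088);f(257,220,.088)
print(c['hand_eye'].round(4).tolist())
cv2.imwrite('pics/w2c.png',cv2.resize(c['img'][130:310,180:340,::-1],None,fx=3.3,fy=3.3,interpolation=cv2.INTER_NEAREST))
```

```text
tool z -40 [256.8 279.8] [256.9 258.5]
tool z 0 [256.6 241.7] [256.7 224.8]
tool z 6 [256.6 237.4] [256.6 221. ]
tool z 25 [256.6 225.6] [256.6 210.6]
[44.6 -0.3 35.3] (256, 150, 0.058)
[18.5  0.3 35.3] (257, 192, 0.058)
[18.7  0.2  5.3] (257, 205, 0.088)
[10.3  0.2  5.3] (257, 220, 0.088)
[[0.0001, -0.9701, -0.2428, 0.0661], [1.0, -0.0001, 0.001, -0.0003], [-0.0009, -0.2428, 0.9701, -0.1581], [0.0, 0.0, 0.0, 1.0]]
```

View pics/w2c.png

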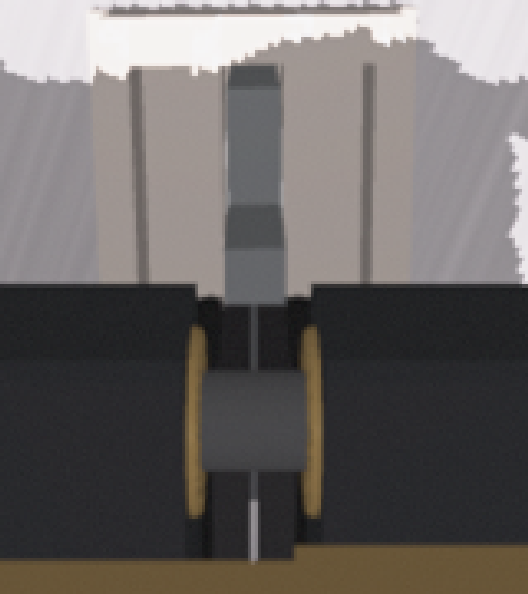

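The tab at crop (255,275) is visible right up to the pads, and the pads shut without meeting it. By projection the visible tips end near tool z=+6, about level with the tab's top, so they must have closed above it. I open, go lower with a force check, and close again.

>>> move_arm([
  {"grip":1,"xyz":[0,0,-2],"angular":[0,0,0]},
  {"grip":1,"xyz":[0,0,-3],"angular":[0,0,0]},
  {"grip":1,"xyz":[0,0,-3],"angular":[0,0,0]},
  {"grip":1,"xyz":[0,0,-3],"angular":[0,0,0]},
  {"grip":1,"xyz":[0,0,-3],"angular":[0,0,0]},
  {"grip":1,"xyz":[0,0,-3],"angular":[0,0,0]},
  {"grip":1,"xyz":[0,0,-3],"angular":[0,0,0]},
  {"grip":1,"xyz":[0,0,-3],"angular":[0,0,0]},
  {"grip":1,"xyz":[0,0,-3],"angular":[0,0,0]},
  {"grip":1,"xyz":[0,0,-3],"angular":[0,0,0]},
])

```text
time_s: 5.15
tcp_pos: [0.5445, 0.2026, 0.0963]
ee_rot: [[0.347, -0.938, -0.0], [-0.938, -0.347, -0.0], [-0.0, 0.0, -1.0]]
wrist_force: [-0.0, 0.3, 0.3]
gripper_width: 0.834
gripper_force: 0.0
```

Run:
```python
from station import r
from h import *
s=r.sense();c=r.capture('wrist');t=r.capture('top');sc=r.capture('scene');pickle.dump((s,c,t,sc),open('w3.pkl','wb'))
p,R=s['tcp_pos'],s['ee_rot'];P=(p,R)
print(s['time_s'],s['tcp_pos'],s['gripper_width'])
g=s['gripper_width']*.0435
for z in(0,6,25):print(z,[proj(c,p+R@[x,sy*g,z/1e3],P).round(0) for sy in(1,-1) for x in(-.0095,.0095)])
a=cv2.resize(c['img'][:,:,::-1],(800,600),interpolation=cv2.INTER_CUBIC)
for x in (-.0095,.0095):
  for sy in(1,-1):
    u=proj(c,p+R@[x,sy*g,.025],P)*800/512;cv2.circle(a,(int(u[0]),int(u[1])),4,(0,0,255),1)
# cassette tab expected outline
w=p+R@[0,0,0]
cv2.imwrite('pics/w3.png',a)
```

```text
5.15 [0.54449761 0.20255977 0.09632877] 0.8337035374839392
0 [array([324., 258.]), array([326., 225.]), array([189., 258.]), array([187., 225.])]
6 [array([322., 253.]), array([323., 221.]), array([191., 253.]), array([190., 221.])]
25 [array([316., 240.]), array([317., 211.]), array([198., 240.]), array([196., 211.])]
```

View pics/w3.png

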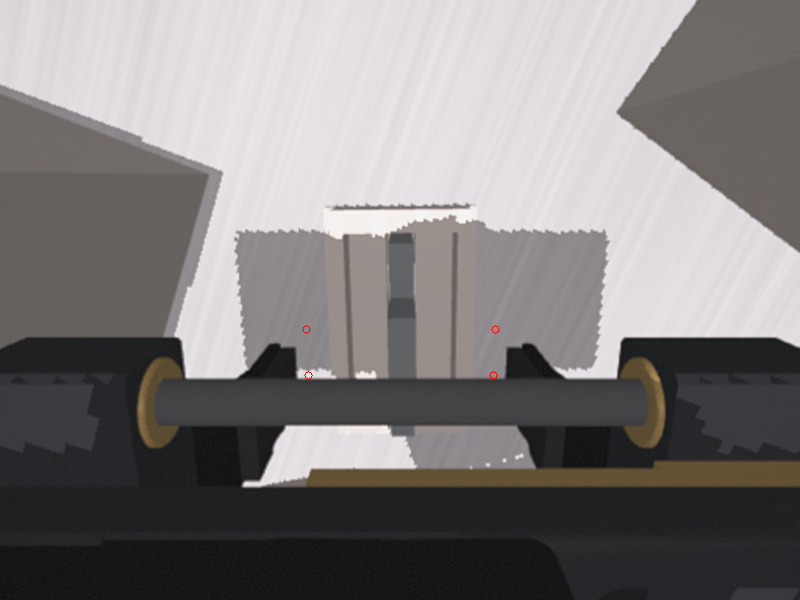

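Picture: the finger tips at (295,350) and (507,348) appear well short of the predicted 25 mm spots (red circles), at about tool z=+4. I go 24 mm lower, which leaves clearance to the rack on either reading.

>>> move_arm([
  {"grip":1,"xyz":[0,0,4],"angular":[0,0,0]},
  {"grip":1,"xyz":[0,0,8],"angular":[0,0,0]},
  {"grip":1,"xyz":[0,0,12],"angular":[0,0,0]},
  {"grip":1,"xyz":[0,0,16],"angular":[0,0,0]},
  {"grip":1,"xyz":[0,0,20],"angular":[0,0,0]},
  {"grip":1,"xyz":[0,0,24],"angular":[0,0,0]},
])

```text
time_s: 5.9
tcp_pos: [0.5445, 0.2025, 0.0719]
ee_rot: [[0.347, -0.938, -0.0], [-0.938, -0.347, -0.0], [0.0, 0.0, -1.0]]
wrist_force: [-0.0, 0.0, 0.1]
gripper_width: 0.999
gripper_force: 0.0
```

>>> move_arm([
  {"grip":0,"xyz":[0,0,0],"angular":[0,0,0]},
  {"grip":0,"xyz":[0,0,0],"angular":[0,0,0]},
  {"grip":0,"xyz":[0,0,0],"angular":[0,0,0]},
  {"grip":0,"xyz":[0,0,0],"angular":[0,0,0]},
  {"grip":0,"xyz":[0,0,0],"angular":[0,0,0]},
  {"grip":0,"xyz":[0,0,0],"angular":[0,0,0]},
  {"grip":0,"xyz":[0,0,0],"angular":[0,0,0]},
  {"grip":0,"xyz":[0,0,0],"angular":[0,0,0]},
  {"grip":0,"xyz":[0,0,0],"angular":[0,0,0]},
  {"grip":0,"xyz":[0,0,0],"angular":[0,0,0]},
])

```text
time_s: 6.9
tcp_pos: [0.5445, 0.2026, 0.0723]
ee_rot: [[0.347, -0.938, -0.0], [-0.938, -0.347, -0.0], [0.0, 0.0, -1.0]]
wrist_force: [-0.5, 0.4, 0.1]
gripper_width: 0.172
gripper_force: 0.0
```

>>> move_arm([
  {"grip":0,"xyz":[0,0,0],"angular":[0,0,0]},
  {"grip":0,"xyz":[0,0,0],"angular":[0,0,0]},
  {"grip":0,"xyz":[0,0,0],"angular":[0,0,0]},
  {"grip":0,"xyz":[0,0,0],"angular":[0,0,0]},
])

```text
time_s: 7.3
tcp_pos: [0.5445, 0.2026, 0.0723]
ee_rot: [[0.347, -0.938, 0.0], [-0.938, -0.347, 0.0], [-0.0, -0.0, -1.0]]
wrist_force: [0.7, -0.3, -0.9]
gripper_width: 0.113
gripper_force: 30.0
```

>>> move_arm([
  {"grip":0,"xyz":[0,0,-4],"angular":[0,0,0]},
  {"grip":0,"xyz":[0,0,-12],"angular":[0,0,0]},
  {"grip":0,"xyz":[0,0,-24],"angular":[0,0,0]},
  {"grip":0,"xyz":[0,0,-40],"angular":[0,0,0]},
  {"grip":0,"xyz":[0,0,-60],"angular":[0,0,0]},
  {"grip":0,"xyz":[0,0,-85],"angular":[0,0,0]},
  {"grip":0,"xyz":[0,0,-115],"angular":[0,0,0]},
  {"grip":0,"xyz":[0,0,-145],"angular":[0,0,0]},
  {"grip":0,"xyz":[0,0,-175],"angular":[0,0,0]},
  {"grip":0,"xyz":[0,0,-200],"angular":[0,0,0]},
])

```text
time_s: 8.3
tcp_pos: [0.5446, 0.2025, 0.2757]
ee_rot: [[0.347, -0.938, 0.003], [-0.938, -0.347, 0.002], [-0.001, -0.003, -1.0]]
wrist_force: [-0.4, 0.0, 0.2]
gripper_width: 0.107
gripper_force: 30.0
```

>>> move_arm([
  {"grip":0,"xyz":[15,4,0],"angular":[0,0,0]},
  {"grip":0,"xyz":[40,11,0],"angular":[0,0,0.05]},
  {"grip":0,"xyz":[75,20,0],"angular":[0,0,0.11]},
  {"grip":0,"xyz":[110,30,0],"angular":[0,0,0.17]},
  {"grip":0,"xyz":[145,39,0],"angular":[0,0,0.23]},
  {"grip":0,"xyz":[180,49,0],"angular":[0,0,0.29]},
  {"grip":0,"xyz":[215,58,0],"angular":[0,0,0.34]},
  {"grip":0,"xyz":[250,68,0],"angular":[0,0,0.39]},
  {"grip":0,"xyz":[275,75,0],"angular":[0,0,0.418]},
  {"grip":0,"xyz":[287,78,0],"angular":[0,0,0.418]},
])

```text
time_s: 9.3
tcp_pos: [0.57, -0.0962, 0.2721]
ee_rot: [[-0.067, -0.998, -0.001], [-0.998, 0.067, 0.0], [0.0, 0.001, -1.0]]
wrist_force: [0.8, -0.2, -0.5]
gripper_width: 0.115
gripper_force: 30.0
```

>>> move_arm([
  {"grip":0,"xyz":[0,0,0],"angular":[0,0,0]},
  {"grip":0,"xyz":[0,0,0],"angular":[0,0,0]},
  {"grip":0,"xyz":[0,0,0],"angular":[0,0,0]},
  {"grip":0,"xyz":[0,0,0],"angular":[0,0,0]},
])

```text
time_s: 9.7
tcp_pos: [0.5708, -0.0926, 0.2724]
ee_rot: [[-0.062, -0.998, 0.0], [-0.998, 0.062, 0.0], [-0.0, -0.0, -1.0]]
wrist_force: [0.8, 0.7, -1.5]
gripper_width: 0.111
gripper_force: 30.0
```

Run:
```python
from station import r
from h import *
s=r.sense();c=r.capture('wrist');pickle.dump((s,c),open('w4.pkl','wb'))
print(s['time_s'],s['tcp_pos'],s['gripper_width'],s['gripper_force'],s['wrist_force'],s['joints'].round(0))
cv2.imwrite('pics/w4.png',cv2.resize(c['img'][0:270,100:460,::-1],(800,600),interpolation=cv2.INTER_NEAREST))
```

```text
9.7 [ 0.5708274  -0.0926308   0.27242223] 0.11075310343482109 29.987230896949768 [ 0.82885823  0.66739766 -1.45043046] [  7.  16.  -2.  -0. -72. -10.]
```

View pics/w4.png

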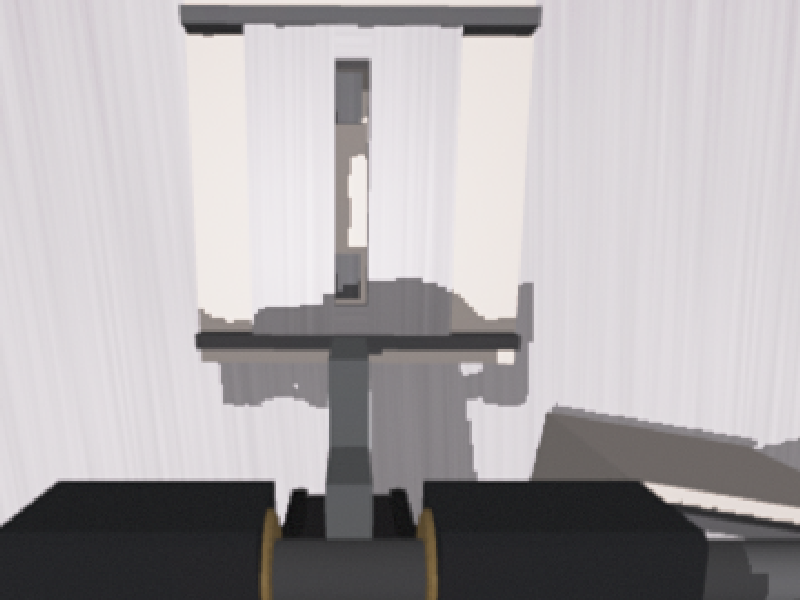

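Picture: slot at columns 335-369, rows 60-300 of this crop, between the rails at rows 20 and 340. The held cassette hangs straight at column about 350.

Run:
```python
from h import *
s,c=pickle.load(open('w4.pkl','rb'));p,R=s['tcp_pos'],s['ee_rot'];P=(p,R)
g=c['img'].astype(float).mean(2)
def edges(rows,a,b):
    L=[];Q=[]
    for v in rows:
        d=np.diff(cv2.GaussianBlur(g[v:v+1,a:b],(3,1),0)[0])
        def sub(i,d):
            if 0<i<len(d)-1:
                A,B,C=abs(d[i-1]),abs(d[i]),abs(d[i+1]);return i+.5*(A-C)/(A-2*B+C-1e-9)
            return i
        i=np.argmin(d[:len(d)//2]);j=len(d)//2+np.argmax(d[len(d)//2:])
        L.append(a+.5+sub(i,d));Q.append(a+.5+sub(j,d))
    return np.median(L),np.median(Q)
f=lambda u,v,z=.15:(R.T@(ray(c,(u,v),z,P)-p)*1000).round(1)
for rows in((30,36),(38,44),(60,70),(80,90),(100,110),(113,120),(124,130)):
    l,q=edges(range(*rows),240,276);v=np.mean(rows);print(rows,round(l,1),round(q,1),f(l,v),f(q,v))
col=g[:,255:262].mean(1);d=np.diff(col)
print('ends',26+np.argmin(d[20:34])-6,np.argmax(d[128:142])+128)
print(f(258.5,26.8),f(258,135.3))
print('rails',f(258,(30+340*0)/2.222),f(258,334/2.222))
# plate side edges
print('plate',f(100+244/2.222,60/2.222),f(100+463/2.222,60/2.222),f(100+253/2.222,300/2.222),f(100+452/2.222,300/2.222))
# cassette: foot underside tool z=64.3, +x end
print('foot proj',[proj(c,p+R@[x,y,.0643],P).round(1) for x in(.04,) for y in(-.004,.004)], 'shoulder',[proj(c,p+R@[.042,y,.0143],P).round(1) for y in(-.005,.005)])
for v in(160,170,180,190,200,225):print(v,edges([v],244,272))
```

```text
(30, 36) 249.8 266.0 [128.9  -5.4 122.4] [128.9   7.6 122.4]
(38, 44) 249.8 266.0 [123.   -5.4 122.4] [123.    7.7 122.4]
(60, 70) 249.8 265.6 [104.7  -5.5 122.4] [104.7   7.5 122.4]
(80, 90) 249.9 266.3 [ 89.1  -5.5 122.4] [ 89.1   8.2 122.4]
(100, 110) 249.9 265.6 [ 73.   -5.6 122.4] [ 73.    7.7 122.4]
(113, 120) 249.8 265.2 [ 63.5  -5.7 122.4] [ 63.5   7.5 122.4]
(124, 130) 249.8 261.5 [ 54.7  -5.7 122.4] [ 54.7   4.4 122.4]
ends 25 133
[133.4   1.6 122.4] [ 47.6   1.3 122.4]
rails [143.1   1.2 122.4] [ 34.6   1.3 122.4]
plate [133.3 -37.5 122.4] [133.3  41.6 122.4] [ 47.9 -37.  122.4] [ 47.9  40.7 122.4]
foot proj [array([250.8, 152. ]), array([262.3, 152. ])] shoulder [array([247.4, 159.1]), array([265.9, 159.1])]
160 (np.float64(247.41071428571811), np.float64(265.2988505747219))
170 (np.float64(247.30555555557177), np.float64(265.3850931677104))
180 (np.float64(247.73401534526135), np.float64(264.9106382978514))
190 (np.float64(247.5746268656703), np.float64(264.926724137909))
200 (np.float64(247.55417956656245), np.float64(264.9201520912356))
225 (np.float64(253.5), np.float64(270.5))
```

>>> move_arm([
  {"grip":0,"xyz":[15,0.2,0],"angular":[0,0,0]},
  {"grip":0,"xyz":[40,0.6,0],"angular":[0,0,0]},
  {"grip":0,"xyz":[65,1,0],"angular":[0,0,0]},
  {"grip":0,"xyz":[82,1.3,0],"angular":[0,0,0]},
  {"grip":0,"xyz":[91,1.3,0],"angular":[0,0,0]},
  {"grip":0,"xyz":[91,1.3,10],"angular":[0,0,0]},
  {"grip":0,"xyz":[91,1.3,25],"angular":[0,0,0]},
  {"grip":0,"xyz":[91,1.3,40],"angular":[0,0,0]},
  {"grip":0,"xyz":[91,1.3,50],"angular":[0,0,0]},
  {"grip":0,"xyz":[91,1.3,50],"angular":[0,0,0]},
])

```text
time_s: 10.75
tcp_pos: [0.5627, -0.1836, 0.2202]
ee_rot: [[-0.063, -0.998, -0.004], [-0.998, 0.063, 0.001], [-0.001, 0.004, -1.0]]
wrist_force: [-0.6, 0.9, -1.5]
gripper_width: 0.115
gripper_force: 30.0
```

>>> move_arm([
  {"grip":0,"xyz":[0,0,0],"angular":[0,0,0]},
  {"grip":0,"xyz":[0,0,0],"angular":[0,0,0]},
  {"grip":0,"xyz":[0,0,0],"angular":[0,0,0]},
])

```text
time_s: 11.05
tcp_pos: [0.5642, -0.1844, 0.2232]
ee_rot: [[-0.064, -0.998, 0.002], [-0.998, 0.064, -0.0], [0.0, -0.002, -1.0]]
wrist_force: [-0.7, 1.1, -0.9]
gripper_width: 0.108
gripper_force: 30.0
```

Run:
```python
from station import r
from h import *
s=r.sense();c=r.capture('wrist');pickle.dump((s,c),open('w5.pkl','wb'))
p,R=s['tcp_pos'],s['ee_rot'];P=(p,R)
_,c4=pickle.load(open('w4.pkl','rb'))
print(s['time_s'],p,s['wrist_force'])
a=cv2.resize(c['img'][60:240,160:360,::-1],(660,594),interpolation=cv2.INTER_NEAREST)
cv2.imwrite('pics/w5.png',a)
```

```text
11.05 [ 0.5641757  -0.184383    0.22319377] [-0.74866665  1.07779659 -0.90295598]
```

View pics/w5.png

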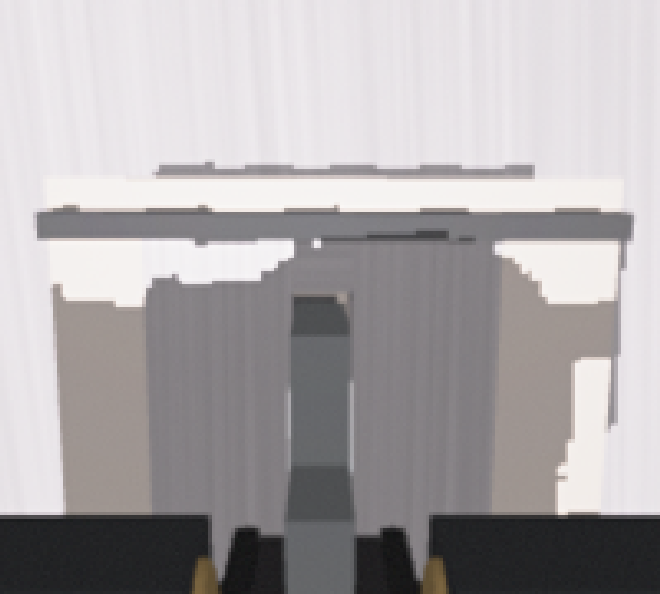

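Picture: the cassette (columns 291-351) lies right over the slot, whose end is at (322,295), columns 292-353. I descend gently.

>>> move_arm([
  {"grip":0,"xyz":[0,0,2],"angular":[0,0,0]},
  {"grip":0,"xyz":[0,0,4],"angular":[0,0,0]},
  {"grip":0,"xyz":[0,0,6],"angular":[0,0,0]},
  {"grip":0,"xyz":[0,0,8],"angular":[0,0,0]},
  {"grip":0,"xyz":[0,0,9],"angular":[0,0,0]},
  {"grip":0,"xyz":[0,0,10],"angular":[0,0,0]},
  {"grip":0,"xyz":[0,0,11],"angular":[0,0,0]},
  {"grip":0,"xyz":[0,0,11],"angular":[0,0,0]},
])

```text
time_s: 11.9
tcp_pos: [0.5636, -0.1844, 0.2112]
ee_rot: [[-0.064, -0.998, -0.0], [-0.998, 0.064, 0.0], [-0.0, 0.0, -1.0]]
wrist_force: [0.5, 0.7, -0.4]
gripper_width: 0.111
gripper_force: 30.0
```

>>> move_arm([
  {"grip":0,"xyz":[0,0,1],"angular":[0,0,0]},
  {"grip":0,"xyz":[0,0,2],"angular":[0,0,0]},
  {"grip":0,"xyz":[0,0,3],"angular":[0,0,0]},
  {"grip":0,"xyz":[0,0,4],"angular":[0,0,0]},
  {"grip":0,"xyz":[0,0,5],"angular":[0,0,0]},
  {"grip":0,"xyz":[0,0,5],"angular":[0,0,0]},
])

```text
time_s: 12.5
tcp_pos: [0.5636, -0.1844, 0.2061]
ee_rot: [[-0.064, -0.998, -0.0], [-0.998, 0.064, 0.0], [-0.0, 0.0, -1.0]]
wrist_force: [-1.0, -0.1, -1.0]
gripper_width: 0.113
gripper_force: 30.0
```

>>> move_arm([
  {"grip":0,"xyz":[0,0,1],"angular":[0,0,0]},
  {"grip":0,"xyz":[0,0,2],"angular":[0,0,0]},
  {"grip":0,"xyz":[0,0,3],"angular":[0,0,0]},
  {"grip":0,"xyz":[0,0,4],"angular":[0,0,0]},
  {"grip":0,"xyz":[0,0,5],"angular":[0,0,0]},
  {"grip":0,"xyz":[0,0,6],"angular":[0,0,0]},
])

```text
time_s: 13.1
tcp_pos: [0.564, -0.1845, 0.202]
ee_rot: [[-0.063, -0.998, 0.001], [-0.998, 0.063, -0.001], [0.001, -0.001, -1.0]]
wrist_force: [-2.6, 2.4, 8.4]
gripper_width: 0.111
gripper_force: 30.0
```

>>> move_arm([
  {"grip":0,"xyz":[0,0,0.7],"angular":[0,0,0]},
  {"grip":0,"xyz":[0,0,1.4],"angular":[0,0,0]},
  {"grip":0,"xyz":[0,0,2.1],"angular":[0,0,0]},
  {"grip":0,"xyz":[0,0,2.8],"angular":[0,0,0]},
  {"grip":0,"xyz":[0,0,3.5],"angular":[0,0,0]},
  {"grip":0,"xyz":[0,0,4],"angular":[0,0,0]},
])

```text
time_s: 13.7
tcp_pos: [0.5641, -0.1846, 0.1988]
ee_rot: [[-0.063, -0.998, 0.002], [-0.998, 0.063, -0.001], [0.001, -0.002, -1.0]]
wrist_force: [-1.9, 2.7, 10.1]
gripper_width: 0.113
gripper_force: 30.0
```

>>> move_arm([
  {"grip":0,"xyz":[0,0,1],"angular":[0,0,0]},
  {"grip":0,"xyz":[0,0,2],"angular":[0,0,0]},
  {"grip":0,"xyz":[0,0,3],"angular":[0,0,0]},
  {"grip":0,"xyz":[0,0,4],"angular":[0,0,0]},
  {"grip":0,"xyz":[0,0,5],"angular":[0,0,0]},
])

```text
time_s: 14.2
tcp_pos: [0.563, -0.1847, 0.1923]
ee_rot: [[-0.064, -0.998, -0.001], [-0.998, 0.064, -0.001], [0.001, 0.001, -1.0]]
wrist_force: [-2.2, -0.0, 4.6]
gripper_width: 0.106
gripper_force: 30.0
```

>>> move_arm([
  {"grip":0,"xyz":[0,0,1],"angular":[0,0,0]},
  {"grip":0,"xyz":[0,0,2],"angular":[0,0,0]},
  {"grip":0,"xyz":[0,0,3],"angular":[0,0,0]},
  {"grip":0,"xyz":[0,0,4],"angular":[0,0,0]},
  {"grip":0,"xyz":[0,0,5],"angular":[0,0,0]},
])

```text
time_s: 14.7
tcp_pos: [0.5631, -0.1843, 0.1857]
ee_rot: [[-0.064, -0.998, -0.002], [-0.998, 0.064, 0.0], [-0.0, 0.002, -1.0]]
wrist_force: [-2.8, -0.6, 2.1]
gripper_width: 0.11
gripper_force: 30.0
```

>>> move_arm([
  {"grip":0,"xyz":[0,0,1.5],"angular":[0,0,0]},
  {"grip":0,"xyz":[0,0,3],"angular":[0,0,0]},
  {"grip":0,"xyz":[0,0,4.5],"angular":[0,0,0]},
  {"grip":0,"xyz":[0,0,6],"angular":[0,0,0]},
  {"grip":0,"xyz":[0,0,7.5],"angular":[0,0,0]},
  {"grip":0,"xyz":[0,0,9],"angular":[0,0,0]},
])

```text
time_s: 15.3
tcp_pos: [0.5632, -0.1843, 0.1769]
ee_rot: [[-0.064, -0.998, -0.001], [-0.998, 0.064, 0.0], [-0.0, 0.001, -1.0]]
wrist_force: [-5.3, 0.7, 0.9]
gripper_width: 0.118
gripper_force: 30.0
```

>>> move_arm([
  {"grip":0,"xyz":[0,0,1],"angular":[0,0,0]},
  {"grip":0,"xyz":[0,0,2],"angular":[0,0,0]},
  {"grip":0,"xyz":[0,0,3],"angular":[0,0,0]},
  {"grip":0,"xyz":[0,0,4],"angular":[0,0,0]},
])

```text
time_s: 15.7
tcp_pos: [0.5635, -0.1844, 0.1732]
ee_rot: [[-0.064, -0.998, -0.0], [-0.998, 0.064, 0.0], [-0.0, 0.0, -1.0]]
wrist_force: [-5.0, -0.3, 1.1]
gripper_width: 0.115
gripper_force: 30.0
```

>>> move_arm([
  {"grip":0,"xyz":[0,0,1],"angular":[0,0,0]},
  {"grip":0,"xyz":[0,0,2],"angular":[0,0,0]},
  {"grip":0,"xyz":[0,0,3],"angular":[0,0,0]},
  {"grip":0,"xyz":[0,0,4],"angular":[0,0,0]},
])

```text
time_s: 16.1
tcp_pos: [0.5636, -0.1844, 0.1692]
ee_rot: [[-0.064, -0.998, -0.0], [-0.998, 0.064, 0.0], [-0.0, 0.0, -1.0]]
wrist_force: [-5.3, -0.2, 1.8]
gripper_width: 0.114
gripper_force: 30.0
```

>>> move_arm([
  {"grip":0,"xyz":[0,0,1],"angular":[0,0,0]},
  {"grip":0,"xyz":[0,0,2],"angular":[0,0,0]},
  {"grip":0,"xyz":[0,0,3],"angular":[0,0,0]},
  {"grip":0,"xyz":[0,0,4],"angular":[0,0,0]},
  {"grip":0,"xyz":[0,0,5],"angular":[0,0,0]},
  {"grip":0,"xyz":[0,0,6],"angular":[0,0,0]},
  {"grip":0,"xyz":[0,0,7],"angular":[0,0,0]},
])

```text
time_s: 16.8
tcp_pos: [0.5636, -0.1844, 0.1622]
ee_rot: [[-0.064, -0.998, -0.0], [-0.998, 0.064, 0.0], [-0.0, 0.0, -1.0]]
wrist_force: [-5.2, 0.8, 1.3]
gripper_width: 0.111
gripper_force: 30.0
```

>>> move_arm([
  {"grip":0.35,"xyz":[0,0,0],"angular":[0,0,0]},
  {"grip":0.35,"xyz":[0,0,0],"angular":[0,0,0]},
  {"grip":0.35,"xyz":[0,0,0],"angular":[0,0,0]},
  {"grip":0.35,"xyz":[0,0,0],"angular":[0,0,0]},
  {"grip":0.35,"xyz":[0,0,0],"angular":[0,0,0]},
])

```text
time_s: 17.3
tcp_pos: [0.5644, -0.1844, 0.1626]
ee_rot: [[-0.064, -0.998, 0.002], [-0.998, 0.064, -0.0], [0.0, -0.002, -1.0]]
wrist_force: [-1.0, -0.1, 0.3]
gripper_width: 0.342
gripper_force: 0.0
```

>>> move_arm([
  {"grip":0.35,"xyz":[0,0,-3],"angular":[0,0,0]},
  {"grip":0.35,"xyz":[0,0,-10],"angular":[0,0,0]},
  {"grip":0.35,"xyz":[0,0,-20],"angular":[0,0,0]},
  {"grip":0.35,"xyz":[0,0,-30],"angular":[0,0,0]},
  {"grip":0.35,"xyz":[0,0,-40],"angular":[0,0,0]},
  {"grip":0.35,"xyz":[0,0,-43],"angular":[0,0,0]},
])

```text
time_s: 17.9
tcp_pos: [0.5646, -0.1846, 0.2075]
ee_rot: [[-0.064, -0.998, 0.003], [-0.998, 0.064, -0.001], [0.0, -0.003, -1.0]]
wrist_force: [-0.3, -0.4, 0.2]
gripper_width: 0.352
gripper_force: 0.0
```

>>> move_arm([
  {"grip":0,"xyz":[0,0,0],"angular":[0,0,0]},
  {"grip":0,"xyz":[0,0,0],"angular":[0,0,0]},
  {"grip":0,"xyz":[0,0,0],"angular":[0,0,0]},
  {"grip":0,"xyz":[0,0,0],"angular":[0,0,0]},
  {"grip":0,"xyz":[0,0,0],"angular":[0,0,0]},
  {"grip":0,"xyz":[0,0,0],"angular":[0,0,0]},
])

```text
time_s: 18.5
tcp_pos: [0.5637, -0.1844, 0.2052]
ee_rot: [[-0.064, -0.998, -0.0], [-0.998, 0.064, -0.0], [0.0, 0.0, -1.0]]
wrist_force: [0.0, -0.1, 0.2]
gripper_width: 0.011
gripper_force: 0.0
```

Run:
```python
from station import r
from h import *
s=r.sense();c=r.capture('wrist');t=r.capture('top');pickle.dump((s,c,t),open('w6.pkl','wb'))
p,R=s['tcp_pos'],s['ee_rot'];P=(p,R)
print(s['time_s'],p,s['gripper_width'],s['wrist_force'])
im=c['img'].astype(int)
# expected +x edge of tab at tool y 0, z .178 / .158 ; sample column profile
for z in(.148,.168,.178):print(z,proj(c,[*(p+R@[.02,0,0])[:2],z],P).round(1))
print(im[130:222:3,256].tolist())
for v in (190,200,205,210):print(v,im[v,240:274:2,0].tolist())
```

```text
18.5 [ 0.56368516 -0.18439909  0.20515483] 0.010936725674611566 [ 0.02574263 -0.05999362  0.16615053]
0.148 [256.5 182.2]
0.168 [256.6 188.9]
0.178 [256.6 192.7]
[[130, 129, 133], [111, 110, 115], [226, 218, 224], [132, 128, 131], [138, 132, 136], [134, 129, 133], [132, 127, 131], [111, 110, 113], [103, 105, 108], [102, 104, 106], [104, 105, 108], [103, 104, 108], [103, 105, 108], [103, 105, 106], [102, 104, 107], [100, 103, 105], [104, 105, 108], [102, 103, 106], [86, 88, 89], [79, 80, 83], [79, 80, 81], [77, 78, 80], [100, 103, 105], [101, 103, 105], [101, 104, 106], [101, 102, 105], [100, 103, 105], [102, 103, 106], [101, 102, 106], [101, 102, 106], [102, 104, 106]]
190 [131, 130, 131, 132, 158, 147, 76, 77, 79, 77, 79, 78, 78, 100, 131, 133, 131]
200 [131, 129, 131, 134, 157, 137, 101, 101, 100, 102, 101, 101, 102, 107, 131, 131, 130]
205 [129, 130, 132, 134, 157, 136, 100, 100, 101, 101, 102, 100, 100, 107, 132, 131, 131]
210 [127, 130, 131, 134, 157, 137, 101, 100, 100, 100, 102, 100, 100, 106, 131, 131, 132]
```

>>> move_arm([
  {"grip":0,"xyz":[0,1,4],"angular":[0,0,0]},
  {"grip":0,"xyz":[0,1,9],"angular":[0,0,0]},
  {"grip":0,"xyz":[0,1,14],"angular":[0,0,0]},
  {"grip":0,"xyz":[0,1,18],"angular":[0,0,0]},
  {"grip":0,"xyz":[0,1,20],"angular":[0,0,0]},
  {"grip":0,"xyz":[0,1,22],"angular":[0,0,0]},
  {"grip":0,"xyz":[0,1,24],"angular":[0,0,0]},
  {"grip":0,"xyz":[0,1,26],"angular":[0,0,0]},
])

```text
time_s: 19.4
tcp_pos: [0.5632, -0.1846, 0.1803]
ee_rot: [[-0.064, -0.998, 0.001], [-0.998, 0.064, -0.001], [0.001, -0.001, -1.0]]
wrist_force: [-0.8, 0.3, 4.9]
gripper_width: 0.007
gripper_force: 2.0
```

>>> move_arm([
  {"grip":0,"xyz":[0,0,1],"angular":[0,0,0]},
  {"grip":0,"xyz":[0,0,2],"angular":[0,0,0]},
  {"grip":0,"xyz":[0,0,3],"angular":[0,0,0]},
  {"grip":0,"xyz":[0,0,4],"angular":[0,0,0]},
])

```text
time_s: 19.8
tcp_pos: [0.5628, -0.1844, 0.1755]
ee_rot: [[-0.064, -0.998, 0.0], [-0.998, 0.064, -0.0], [0.0, -0.0, -1.0]]
wrist_force: [-0.7, 0.7, 4.7]
gripper_width: 0.008
gripper_force: 2.0
```

>>> move_arm([
  {"grip":0,"xyz":[0,0,1],"angular":[0,0,0]},
  {"grip":0,"xyz":[0,0,2],"angular":[0,0,0]},
  {"grip":0,"xyz":[0,0,3],"angular":[0,0,0]},
  {"grip":0,"xyz":[0,0,4],"angular":[0,0,0]},
])

```text
time_s: 20.2
tcp_pos: [0.5628, -0.1844, 0.1713]
ee_rot: [[-0.064, -0.998, 0.0], [-0.998, 0.064, -0.0], [0.0, -0.0, -1.0]]
wrist_force: [-1.6, 0.8, 3.0]
gripper_width: 0.006
gripper_force: 2.0
```

Pushing works, at 3-5 N. I continue.

>>> move_arm([
  {"grip":0,"xyz":[0,0,1],"angular":[0,0,0]},
  {"grip":0,"xyz":[0,0,2],"angular":[0,0,0]},
  {"grip":0,"xyz":[0,0,3],"angular":[0,0,0]},
  {"grip":0,"xyz":[0,0,4],"angular":[0,0,0]},
  {"grip":0,"xyz":[0,0,5],"angular":[0,0,0]},
])

```text
time_s: 20.7
tcp_pos: [0.5627, -0.1843, 0.1662]
ee_rot: [[-0.064, -0.998, -0.0], [-0.998, 0.064, 0.0], [-0.0, 0.0, -1.0]]
wrist_force: [-0.3, 0.1, 4.3]
gripper_width: 0.01
gripper_force: 2.0
```

>>> move_arm([
  {"grip":0,"xyz":[0,0,1],"angular":[0,0,0]},
  {"grip":0,"xyz":[0,0,2],"angular":[0,0,0]},
  {"grip":0,"xyz":[0,0,3],"angular":[0,0,0]},
  {"grip":0,"xyz":[0,0,4],"angular":[0,0,0]},
  {"grip":0,"xyz":[0,0,5],"angular":[0,0,0]},
])

```text
time_s: 21.2
tcp_pos: [0.5623, -0.1841, 0.1604]
ee_rot: [[-0.064, -0.998, -0.001], [-0.998, 0.064, 0.001], [-0.001, 0.001, -1.0]]
wrist_force: [-0.7, -0.4, -0.2]
gripper_width: 0.005
gripper_force: 0.0
```

Force gone, so it has likely dropped. I retreat up and back along -x of the tool, then check with the wrist camera.

>>> move_arm([
  {"grip":0,"xyz":[0,0,-15],"angular":[0,0,0]},
  {"grip":0,"xyz":[0,0,-45],"angular":[0,0,0]},
  {"grip":0,"xyz":[0,0,-80],"angular":[0,0,0]},
  {"grip":0,"xyz":[-30,0,-105],"angular":[0,0,0]},
  {"grip":0,"xyz":[-60,0,-111],"angular":[0,0,0]},
  {"grip":0,"xyz":[-85,0,-111],"angular":[0,0,0]},
  {"grip":0,"xyz":[-91,0,-111],"angular":[0,0,0]},
  {"grip":0,"xyz":[-91,0,-111],"angular":[0,0,0]},
  {"grip":0,"xyz":[-91,0,-111],"angular":[0,0,0]},
])

```text
time_s: 22.1
tcp_pos: [0.5683, -0.094, 0.2716]
ee_rot: [[-0.064, -0.998, -0.001], [-0.998, 0.064, -0.0], [0.0, 0.001, -1.0]]
wrist_force: [0.1, -1.0, 0.7]
gripper_width: 0.009
gripper_force: 0.0
```

Run:
```python
from station import r
from h import *
s=r.sense();c=r.capture('wrist');t=r.capture('top');pickle.dump((s,c,t),open('w7.pkl','wb'))
_,c4=pickle.load(open('w4.pkl','rb'));t0=pickle.load(open('d0.pkl','rb'))[1]['top']
print(s['time_s'],s['tcp_pos'],s['wrist_force'])
g=c['img'].astype(int).mean(2);g4=c4['img'].astype(int).mean(2)
for v in(24,30,45,60,80,100,118,128,140):print(v,g[v,244:272:2].round().astype(int).tolist(),'| before',g4[v,244:272:2].round().astype(int).tolist())
d=np.abs(t['img'].astype(int)-t0['img']).max(2)
for n,u,v in(('bottle',255,145),('beaker',113,152),('tipbox',404,182)):print(n,(d[v-28:v+28,u-28:u+28]>25).sum())
```

```text
22.1 [ 0.56830717 -0.09396299  0.27161143] [ 0.10914705 -0.99635302  0.72162049]
24 [222, 225, 224, 224, 224, 224, 223, 224, 224, 224, 222, 225, 221, 224] | before [222, 221, 224, 223, 221, 222, 222, 222, 222, 222, 222, 222, 222, 224]
30 [223, 219, 76, 79, 83, 82, 82, 83, 81, 124, 224, 227, 221, 225] | before [224, 221, 226, 154, 83, 87, 86, 87, 86, 86, 84, 157, 225, 224]
45 [227, 223, 111, 119, 117, 120, 114, 119, 142, 157, 228, 229, 225, 228] | before [227, 225, 229, 156, 116, 119, 118, 119, 114, 127, 138, 182, 228, 227]
60 [230, 228, 139, 99, 103, 103, 103, 109, 141, 153, 231, 231, 229, 231] | before [230, 229, 232, 177, 141, 143, 141, 142, 143, 141, 148, 187, 230, 230]
80 [234, 233, 139, 144, 197, 196, 194, 195, 153, 194, 234, 234, 234, 234] | before [233, 233, 236, 182, 141, 141, 179, 238, 237, 237, 228, 215, 234, 232]
100 [236, 237, 139, 116, 194, 197, 197, 197, 164, 171, 237, 235, 236, 237] | before [234, 236, 238, 184, 139, 141, 141, 239, 238, 238, 227, 235, 235, 234]
118 [237, 237, 117, 122, 122, 126, 119, 123, 140, 197, 235, 235, 238, 237] | before [235, 237, 238, 168, 120, 123, 124, 123, 118, 140, 138, 238, 236, 235]
128 [235, 238, 87, 123, 122, 117, 65, 84, 141, 108, 120, 121, 125, 124] | before [234, 236, 237, 160, 118, 72, 69, 67, 65, 141, 121, 122, 122, 122]
140 [119, 124, 121, 122, 122, 122, 121, 121, 121, 122, 120, 120, 123, 123] | before [119, 121, 122, 122, 120, 120, 120, 122, 120, 120, 120, 120, 121, 120]
bottle 1972
beaker 0
tipbox 0
```

Run:
```python
from station import r
from h import *
sc=r.capture('scene');o=pickle.load(open('d0.pkl','rb'))[1]['scene']
d=np.abs(sc['img'].astype(int)-o['img']).max(2)
for n,u,v,w in(('bottle',277,246,12),('beaker',381,203,14),('tipbox',149,260,24)):print(n,(d[v-w:v+w,u-w:u+w]>25).sum())
s,c,t=pickle.load(open('w7.pkl','rb'));print(proj(t,s['tcp_pos']+[0,0,.15]),t['img'][135:156:5,240:270:6].tolist()[0])
```

```text
bottle 0
beaker 0
tipbox 0
[309.23381848 175.45328519] [[76, 67, 56], [62, 53, 44], [162, 155, 139], [162, 155, 139], [161, 155, 138]]
```

The scene view shows all three bystanders unmoved; in the top view the arm only hid the bottle. The flap leaves have closed again behind the cassette, so I hand the job in.

```bash
python3 -c "
from station import r
print(r.finish_job())"
```

```text
the job is handed in; nothing more can be done
None
```

The cassette was posted foot first through the slot and dropped inside the right-hand bin (about 22 s, highest force read about 10 N, checked only between moves); bottle, tip box and beaker unmoved, and the job is handed in.

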